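Soundcheck stroke along the curved touch strip

ROBOT

A 7-joint arm with a two-finger parallel gripper is mounted at the origin on the work surface. World frame = base frame: x ahead of the robot, y to its left, z up, the work surface at z = 0. Lengths are in m, angles in rad, forces in N, time in s.
With the tool pointing down it reaches from about 0.35 to 0.9 m from the base axis. Payload 7.2 kg.
Tool frame: the origin (TCP) lies at the very end of the fingers, on their centre line; the grasp point (between the pads) lies 19 mm behind it; z points along the fingers, y is the direction in which the jaws open and shut (so a half turn about z gives the same grasp; the last joint's range is limited). The gripper opens to 88 mm and grips with 3 to 60 N. Pads are 20 mm wide; open, the fingers measure 115 mm over their backs; the gripper's body (75 mm by 178 mm) begins 61 mm behind the grasp point.
Start: joints at [1.165, 0.411, -0.013, 1.596, 0.006, 1.134, -0.082], TCP at [0.207, -0.59, 0.223] pointing down, gripper open.
Joint ranges: [-2.95, 2.95], [-0.29, 1.99], [-1.47, 1.44], [0.14, 2.54], [-1.03, 4.17], [0.13, 1.85], [-2.86, 2.86]. Speed limits (rad/s): [2.39, 2.39, 3.01, 3.01, 3.14, 3.14, 3.14].

INTERFACE

Orientations are given as a unit quaternion [x, y, z, w].
In Python, from rig import monitor, cams, job gives the robot as it stands.
- The arm moves only by the tool drive_tool, never from a script. Its argument "motion" is a list of rows, each a list of 7 numbers: the turn, a rotation vector about the world's x, y, z in rad, then the shift along the world's x, y, z in m, then the closure, from 0 (fully open) to 1 (shut). A call has 1 to 5 rows; each row is the pose to reach, as a shift and turn from the pose commanded when the call began; what a row does not reach only later rows make up. A row lasts 1/8 s, in which the tool goes at most 62.5 mm and 10.7 degrees, less where a joint would pass 70% of its speed; a pose out of reach is approached as far as the arm can. A call with a gripper value outside its range is refused whole. The fingers move at their own pace and stop on an object; the grip force is fixed at half the most. Time passes only in rows, so rows that repeat a pose let the fingers close. It gives the time, the measured TCP pose, the force and the opening at its end, in the units of the state.
- monitor.get_obs(): the state, without advancing time (a new reading comes with each control period).
- cams.get_image(name): name is "scene" or "top"; returns a dict with "img" (420x560x3 uint8, red, green, blue), "fov_y" (degrees; the focal length in pixels is half the picture's height over the tangent of half this angle, whatever the lens; pixels are square), "cx", "cy" (the principal point, pixels), "cam_to_world" (4x4, takes a point from camera to world coordinates). Camera axes: x right, y up, looking along -z (the intrinsics and any distortion apply to the point x, -y, -z); pixel columns grow to the right and rows downward; lengths in m; the calibration is good to about 2 mm. A picture is of the moment at which its call begins. There is no depth.
- job.close_job(): hands the job in, once; it reports no verdict.
The state is a dict: "clock": time; "joints": joint angles; "joint_vel": joint speeds; "joint_efforts": joint torques, N m; "ee_pos": TCP position; "tcp_rot": TCP orientation; "force": force on the tool from outside, world axes, zero at the start; "moment": the same for the moment, N m; "width": finger opening in m.
Only numpy, scipy, OpenCV 4.12 (cv2) and the standard library are available. Lean on these libraries where they do the work, as an engineer would, in place of code of your own. Each camera call takes 0.05 s, during which the arm holds its last target.

TASK

Soundcheck the touch controller: run the fingertips lightly along its curved black strip, touching all seven white marks in turn, from the mark beside the green puck to the mark beside the red puck. The strip is sprung: never press it down to its stop, and touch neither the metal case nor the pucks, the tape roll and the blue adapter box. Finish while still holding the fingertips gently on the last mark, beside the red puck, so that the tone sustains.

Things in the scene. Friction and masses are not known exactly. Their poses are not given: they have to be found in the camera images.
- case: grey metal touch controller, fixed to the bench: box 190 (x) by 400 (y) by 45 mm high with wooden cheeks (406 mm over them); origin at the centre of its underside, on the bench, z up. Along its middle runs the S-shaped black strip; a row of small black trim knobs (10 mm high) stands along its +x edge, 78 mm from the middle. It must not be touched (a brush under 1 N is forgiven)
- strip (a joint): how far the sprung black strip is pressed down, m: 0 = up, 0.012 = down at its stop; it moves straight down as a whole. It starts to sink at about 1.2 N, reaches about 2.7 N at 5 mm and 4.2 N at 10 mm, and springs back when released
- mark1 (a point): centre of white mark 1 of 7: 12 mm dots along the strip, numbered from the case's -y end to its +y end, on the strip's level top face, 61 mm above the bench and 16 mm above the case when up; sinks with the strip. The middle point between the two fingertips is what must meet each mark, so work with the fingers closed
- mark2 (a point): centre of white mark 2 of 7, like mark 1
- mark3 (a point): centre of white mark 3 of 7, like mark 1
- mark4 (a point): centre of white mark 4 of 7, like mark 1. The strip is 36 mm wide and follows an S through the marks: they are 32 mm apart along the case's y and, from mark 1 to mark 7, lie 0, -19, -19, 0, +19, +19, 0 mm off its middle line in its x; the strip ends roundly 38 mm beyond the end marks
- mark5 (a point): centre of white mark 5 of 7, like mark 1
- mark6 (a point): centre of white mark 6 of 7, like mark 1
- mark7 (a point): centre of white mark 7 of 7, like mark 1
- green_puck: green puck, loose, 26 mm across at the foot, 20 mm across at the top, 20 mm high, standing on the case (45 mm above the bench) about 65 mm beyond one end mark of the strip (mark 1 or mark 7); origin at the centre of its underside. Leave it alone; it shows the end where the stroke begins
- red_puck: red puck, loose, 26 mm across at the foot, 20 mm across at the top, 20 mm high, standing on the case (45 mm above the bench) about 65 mm beyond one end mark of the strip (mark 1 or mark 7); origin at the centre of its underside. Leave it alone; it shows the end where the stroke finishes
- tape_roll: yellow roll of tape lying flat on the bench beyond one end of the case, 100 mm across, 48 mm high, hole 76 mm, loose; origin at the centre of its underside. Leave it alone
- adapter: blue metal adapter box on the bench beyond the other end of the case, 45 by 65 by 32 mm high with a 10 mm steel socket on each short side, loose; origin at the centre of its underside. Leave it alone

How it is judged:
On the way, in this order (a step that is already met when the one before it is completed fails the run):
1. fingertips touch the first mark from the green puck (contact force between the fingers and strip above 0.2 N and ((horizontal distance between the grasp point and mark1 below 0.013 m and horizontal distance between green_puck and mark1 below 0.1 m) or (horizontal distance between the grasp point and mark7 below 0.013 m and horizontal distance between green_puck and mark7 below 0.1 m))), for 0.05 s.
2. fingertips touch the second mark from the green puck (contact force between the fingers and strip above 0.2 N and ((horizontal distance between the grasp point and mark2 below 0.013 m and horizontal distance between green_puck and mark1 below 0.1 m) or (horizontal distance between the grasp point and mark6 below 0.013 m and horizontal distance between green_puck and mark7 below 0.1 m))), for 0.05 s.
3. fingertips touch the third mark from the green puck (contact force between the fingers and strip above 0.2 N and ((horizontal distance between the grasp point and mark3 below 0.013 m and horizontal distance between green_puck and mark1 below 0.1 m) or (horizontal distance between the grasp point and mark5 below 0.013 m and horizontal distance between green_puck and mark7 below 0.1 m))), for 0.05 s.
4. fingertips touch the fourth mark from the green puck (contact force between the fingers and strip above 0.2 N and ((horizontal distance between the grasp point and mark4 below 0.013 m and horizontal distance between green_puck and mark1 below 0.1 m) or (horizontal distance between the grasp point and mark4 below 0.013 m and horizontal distance between green_puck and mark7 below 0.1 m))), for 0.05 s.
5. fingertips touch the fifth mark from the green puck (contact force between the fingers and strip above 0.2 N and ((horizontal distance between the grasp point and mark5 below 0.013 m and horizontal distance between green_puck and mark1 below 0.1 m) or (horizontal distance between the grasp point and mark3 below 0.013 m and horizontal distance between green_puck and mark7 below 0.1 m))), for 0.05 s.
6. fingertips touch the sixth mark from the green puck (contact force between the fingers and strip above 0.2 N and ((horizontal distance between the grasp point and mark6 below 0.013 m and horizontal distance between green_puck and mark1 below 0.1 m) or (horizontal distance between the grasp point and mark2 below 0.013 m and horizontal distance between green_puck and mark7 below 0.1 m))), for 0.05 s.
7. fingertips touch the seventh mark from the green puck (contact force between the fingers and strip above 0.2 N and ((horizontal distance between the grasp point and mark7 below 0.013 m and horizontal distance between green_puck and mark1 below 0.1 m) or (horizontal distance between the grasp point and mark1 below 0.013 m and horizontal distance between green_puck and mark7 below 0.1 m))), for 0.05 s.
At the end, for the whole second after the job is handed in: All seven marks touched in order from green to red (fingertip centre within 13 mm of each, over 0.2 N); at the end the tips still press the last mark so, strip pressed in under 10.5 mm; pucks moved under 12 mm, tape roll and adapter under 15 mm (all of step 7 and value of joint strip below 0.0105 m and distance of each of green_puck, red_puck from where it was at the start of the episode below 0.012 m and distance of each of tape_roll, adapter from where it was at the start of the episode below 0.015 m); the arm keeps its last pose, push and grip.
It fails at once if the strip is pressed down (almost) to its stop: more than 10.5 mm of its 12 mm (value of joint strip above 0.0105 m).
It fails at once if the strip is pushed with more than 15 N (contact force between any of the fingers, the arm and strip above 15 N).
It fails at once if the metal case is touched with more than 1 N (contact force between any of the fingers, the arm and case_c0 above 1 N).
It fails at once if a puck is pushed, lifted or carried more than 12 mm (distance of any of green_puck, red_puck from where it was at the start of the episode above 0.012 m).
It fails at once if the tape roll or the adapter is pushed, lifted or carried more than 15 mm (distance of any of tape_roll, adapter from where it was at the start of the episode above 0.015 m).
It also fails if it takes over 45 s, if anything falls off the work surface, if the arm or the gripper's body presses on something with over 40 N, if the wrist force passes 120 N, or if a joint passes its speed limit or range.

## Working session

There is one attempt and no reset: what is moved stays moved. The work goes in short steps, Python scripts to look and compute and a tool call to move; the robot and the scene stay as the last step left them, time stands still between calls to the robot, and variables do not carry over. Pictures are saved under pics/ and viewed, and the job is handed in when it is done.

Besides the shell and the picture viewer there is one more tool, called after ">>>" as name([rows], argument=value, ...), one row to a line, values as JSON. drive_tool: Moves the arm, as the interface text tells. Its arguments: {"type":"object","properties":{"motion":{"type":"array","items":{"type":"array","items":{"type":"number"}}}},"required":["motion"]}

```bash
mkdir -p pics; ls
python3 - <<'E'
from rig import monitor,cams,job
import cv2,numpy as np,pickle
o=monitor.get_obs();print(o)
d={}
for n in("scene","top"):
    c=cams.get_image(n);d[n]=c
    cv2.imwrite(f"pics/{n}0.png",c["img"][:,:,::-1])
    print(n,{k:v for k,v in c.items() if k!="img"})
pickle.dump(d,open("c0.pkl","wb"))
E
```

```text
pics
{'clock': 0.0, 'joints': array([ 1.16479113,  0.41190375, -0.01270311,  1.59703076,  0.00561324,
        1.13434587, -0.08220482]), 'joint_vel': array([-8.65624914e-04, -7.08815273e-04,  8.43712635e-05,  1.92585962e-04,
        1.93362248e-04, -5.08938982e-04, -1.89023763e-04]), 'joint_efforts': array([ 1.03537091e-04, -5.87943578e+01,  6.42331839e-01, -2.91075200e+01,
       -5.35783265e-02,  1.82609085e-02,  9.53809149e-05]), 'ee_pos': array([ 0.20691368, -0.58920592,  0.2218122 ]), 'tcp_rot': array([ 9.85768053e-01,  1.68109082e-01, -2.04035485e-04, -8.00440587e-04]), 'force': array([-0.24080569, -0.1956982 ,  0.16247129]), 'moment': array([ 0.04930418,  0.02221644, -0.01748004]), 'width': 0.0876319969639672}
scene {'fov_y': 55.15184207706305, 'cx': 275.9049915493208, 'cy': 205.30601894729745, 'cam_to_world': array([[ 0.40610391, -0.58810622,  0.69943598,  1.12751417],
       [ 0.91377373,  0.25308181, -0.31775331, -0.20826154],
       [ 0.00985818,  0.76816709,  0.64017353,  0.60108742],
       [ 0.        ,  0.        ,  0.        ,  1.        ]])}
top {'fov_y': 46.243560483892985, 'cx': 284.82800194339484, 'cy': 206.10262725273836, 'cam_to_world': array([[-0.01912089,  0.97902489, -0.20284145,  0.37796525],
       [-0.99981646, -0.01847938,  0.00505617,  0.05645941],
       [ 0.00120173,  0.20290089,  0.97919854,  1.0460532 ],
       [ 0.        ,  0.        ,  0.        ,  1.        ]])}
```

View pics/scene0.png

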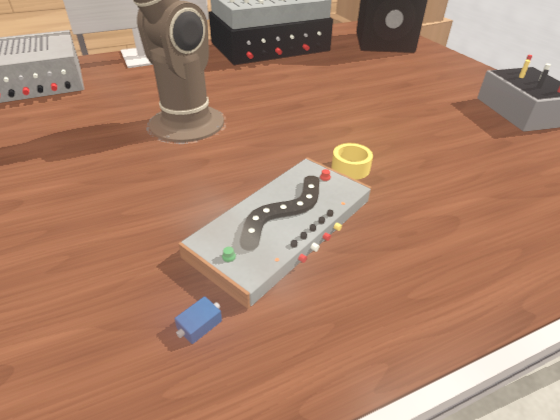

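View pics/top0.png

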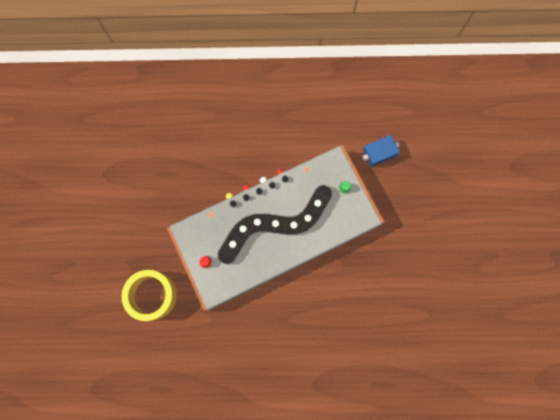

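The pictures show the green puck at top (345,187) and scene (229,254). The red puck is at top (205,262) and scene (326,174). The seven marks run between them, the adapter sits beyond the green end, and the tape is beyond the red end. Next I'll measure the marks from both views.

```bash
cat > h.py <<'E'
import numpy as np,cv2
def ray(c,uv):
    f=c["img"].shape[0]/2/np.tan(np.radians(c["fov_y"]/2))
    M=c["cam_to_world"];d=np.array([(uv[0]-c["cx"])/f,-(uv[1]-c["cy"])/f,-1.])
    return M[:3,3],M[:3,:3]@d
def plane(c,uv,z):
    o,d=ray(c,uv);return o+d*(z-o[2])/d[2]
def tri(c1,p1,c2,p2):
    o1,d1=ray(c1,p1);o2,d2=ray(c2,p2)
    s=np.linalg.lstsq(np.c_[d1,-d2],o2-o1,rcond=None)[0]
    a=o1+d1*s[0];b=o2+d2*s[1];return (a+b)/2,np.linalg.norm(a-b)
def blobs(m,amin,amax):
    n,l,s,c=cv2.connectedComponentsWithStats(m.astype(np.uint8))
    return [(c[i],s[i,4]) for i in range(1,n) if amin<=s[i,4]<=amax]
E
python3 - <<'E'
import pickle;from h import *
d=pickle.load(open("c0.pkl","rb"));P={}
for n in d:
    im=d[n]["img"];hsv=cv2.cvtColor(im,cv2.COLOR_RGB2HSV)
    x0,x1,y0,y1=(160,390,140,315) if n=="top" else (180,375,155,300)
    roi=np.zeros(im.shape[:2],bool);roi[y0:y1,x0:x1]=1
    # dark strip: largest dark blob, filled
    dark=(roi&(hsv[...,2]<85)&(hsv[...,1]<110)).astype(np.uint8)
    cs,_=cv2.findContours(dark,cv2.RETR_EXTERNAL,cv2.CHAIN_APPROX_NONE)
    c=max(cs,key=cv2.contourArea);m=np.zeros_like(dark);cv2.drawContours(m,[c],-1,1,-1)
    g=im.min(2).astype(float)
    mk=(m>0)&(g>115)
    bl=blobs(mk,8,200)
    out=[]
    for q,a in bl:
        u,v=q.round().astype(int);w=np.clip(g[v-6:v+7,u-6:u+7]-80,0,None)*m[v-6:v+7,u-6:u+7]
        Y,X=np.mgrid[v-6:v+7,u-6:u+7];out.append((np.array([(X*w).sum(),(Y*w).sum()])/w.sum(),a))
    out.sort(key=lambda t:-t[0][0] if n=="top" else t[0][0])
    print(n,[(q.round(1).tolist(),int(a)) for q,a in out]);P[n]=[q for q,a in out]
    for nm,h0,h1 in (("green",45,80),("red",0,6)):
        b=blobs(roi&(hsv[...,0]>=h0)&(hsv[...,0]<=h1)&(hsv[...,1]>150)&(hsv[...,2]>90),20,400)
        print(nm,[(q.round(1).tolist(),int(a),plane(d[n],q,.06).round(3).tolist()) for q,a in b])
R=[]
for a,b in zip(P["top"],P["scene"]):
    p,e=tri(d["top"],a,d["scene"],b);R.append(p)
    print(p.round(4),round(e,4),plane(d["top"],a,.061).round(4),plane(d["scene"],b,.061).round(4))
E
```

```text
Traceback (most recent call last):
ValueError: max() iterable argument is empty
```

Run:
```python
import pickle;from h import *
d=pickle.load(open("c0.pkl","rb"))
t=d["top"]["img"];s=d["scene"]["img"]
print(t[150:160,160:165,0].shape, t[222,255:300:4].tolist(), t[232,280:296:2].tolist(), s[208,265:300:3].tolist())
```

```text
(10, 5) [[243, 244, 236], [239, 241, 229], [59, 49, 46], [61, 57, 54], [94, 94, 86], [245, 246, 241], [101, 101, 90], [60, 55, 48], [59, 54, 50], [148, 150, 133], [185, 190, 168], [59, 52, 48]] [[63, 59, 54], [59, 54, 50], [63, 60, 56], [58, 53, 48], [52, 48, 45], [55, 49, 46], [57, 53, 48], [58, 54, 50]] [[222, 217, 201], [180, 175, 160], [100, 93, 86], [101, 93, 86], [102, 93, 86], [115, 107, 98], [255, 252, 234], [116, 109, 101], [101, 93, 86], [103, 95, 88], [101, 93, 86], [102, 94, 87]]
```

```bash
cat > meas.py <<'E'
import pickle;from h import *
def marks(c,n,dbg=True):
    im=c["img"];hsv=cv2.cvtColor(im,cv2.COLOR_RGB2HSV)
    x0,x1,y0,y1=(160,390,140,315) if n=="top" else (180,375,155,300)
    roi=np.zeros(im.shape[:2],bool);roi[y0:y1,x0:x1]=1
    dark=(roi&(hsv[...,2]<(100 if n=="top" else 125))&(hsv[...,1]<90)).astype(np.uint8)
    cs,_=cv2.findContours(dark,cv2.RETR_EXTERNAL,cv2.CHAIN_APPROX_NONE)
    c0=max(cs,key=cv2.contourArea);m=np.zeros_like(dark);cv2.drawContours(m,[c0],-1,1,-1)
    g=im.min(2).astype(float);base=60 if n=="top" else 110
    out=[]
    for q,a in blobs((m>0)&(g>150),8,200):
        u,v=q.round().astype(int);s=np.s_[v-6:v+7,u-6:u+7];w=np.clip(g[s]-base,0,None)*m[s]
        Y,X=np.mgrid[v-6:v+7,u-6:u+7];out.append((np.array([(X*w).sum(),(Y*w).sum()])/w.sum(),a))
    out.sort(key=lambda t:-t[0][0] if n=="top" else t[0][0])
    print(n,cv2.contourArea(c0),[(q.round(1).tolist(),int(a)) for q,a in out])
    for nm,h0,h1 in (("green",45,80),("red",0,6)):
        b=blobs(roi&(hsv[...,0]>=h0)&(hsv[...,0]<=h1)&(hsv[...,1]>150)&(hsv[...,2]>90),20,400)
        print(nm,[(q.round(1).tolist(),int(a),plane(c,q,.06).round(3).tolist()) for q,a in b])
    return [q for q,a in out]
if __name__=="__main__":
    d=pickle.load(open("c0.pkl","rb"));P={n:marks(d[n],n) for n in d}
    R=[]
    for a,b in zip(P["top"],P["scene"]):
        p,e=tri(d["top"],a,d["scene"],b);R.append(p)
        print(p.round(4),round(e,4),plane(d["top"],a,.061).round(4),plane(d["scene"],b,.061).round(4))
    # rigid fit
    R=np.array(R);L=np.c_[[0,-.019,-.019,0,.019,.019,0],.032*np.arange(-3,4)]
    for Q in (R[:,:2],np.array([plane(d["top"],a,.061)[:2] for a in P["top"]])):
      for LL in (L,-L):
        A=Q-Q.mean(0);B=LL;H=B.T@A;th=np.arctan2(H[0,1]-H[1,0],H[0,0]+H[1,1])
        Rm=np.array([[np.cos(th),-np.sin(th)],[np.sin(th),np.cos(th)]]);F=B@Rm.T+Q.mean(0)
        print("yaw",np.degrees(th),"c",Q.mean(0),"res mm",(np.linalg.norm(F-Q,axis=1)*1e3).round(1));print(F.round(4).tolist())
E
python3 meas.py
```

```text
scene 1299.0 [([255.3, 217.5], 24), ([265.9, 209.8], 27), ([282.9, 206.4], 25), ([299.7, 202.8], 23), ([308.7, 195.8], 22), ([310.7, 185.7], 21)]
green []
red [([325.3, 175.3], 46, [0.482, 0.209, 0.06])]
top 2320.5 [([317.3, 202.7], 34), ([307.4, 217.7], 32), ([293.4, 224.5], 32), ([275.1, 223.1], 37), ([256.8, 221.6], 35), ([242.4, 228.4], 32), ([232.1, 243.8], 38)]
green []
red [([278.9, 170.9], 27, [0.657, 0.062, 0.06]), ([245.5, 186.7], 27, [0.625, 0.132, 0.06]), ([205.0, 261.5], 93, [0.472, 0.213, 0.06])]
[ 0.5836 -0.0091  0.0884] 0.0087 [ 0.5879 -0.0152  0.061 ] [0.5561 0.0059 0.061 ]
[0.5579 0.0167 0.0786] 0.0216 [0.5571 0.0058 0.061 ] [0.5426 0.0348 0.061 ]
[0.5492 0.051  0.0693] 0.0351 [0.5435 0.0348 0.061 ] [0.5463 0.0718 0.061 ]
[0.5533 0.0876 0.0695] 0.035 [0.5472 0.0719 0.061 ] [0.5498 0.1093 0.061 ]
[0.5523 0.1171 0.0782] 0.02 [0.5509 0.1089 0.061 ] [0.5362 0.1379 0.061 ]
[0.5346 0.1386 0.0867] 0.0057 [0.5375 0.1381 0.061 ] [0.5057 0.159  0.061 ]Traceback (most recent call last):
  File "meas.py", line 30, in <module>
    A=Q-Q.mean(0);B=LL;H=B.T@A;th=np.arctan2(H[0,1]-H[1,0],H[0,0]+H[1,1])
                         ~~~^~
ValueError: matmul: Input operand 1 has a mismatch in its core dimension 0, with gufunc signature (n?,k),(k,m?)->(n?,m?) (size 6 is different from 7)
```

Scene missed the first dot, at about (251,231). Shifted by one, both views agree to about 1.5 mm. I'll match them properly.

```bash
sed -i 's/(hsv\[...,2\]<(100 if n=="top" else 125))/(hsv[...,2]<(100 if n=="top" else 135))/; s/<90)).astype/<110)).astype/' meas.py
python3 - <<'E'
import pickle;d=pickle.load(open("c0.pkl","rb"))["scene"]["img"]
print(d[231,240:264].min(1).tolist());print(d[254,222:236:2].tolist())
E
sed -i 's/"green",45,80/"green",45,95/; s/>150)&(hsv\[...,2\]>90)/>120)\&(hsv[...,2]>60)/' meas.py
python3 meas.py
```

```text
[161, 154, 137, 130, 127, 128, 126, 125, 162, 221, 243, 246, 244, 235, 189, 115, 113, 111, 109, 108, 104, 152, 189, 198]
[[168, 179, 159], [121, 155, 114], [126, 162, 119], [130, 165, 122], [132, 164, 124], [139, 177, 132], [150, 200, 147]]
scene 1378.5 [([255.3, 217.5], 24), ([265.9, 209.8], 27), ([282.9, 206.3], 25), ([299.7, 202.8], 23), ([308.7, 195.8], 22), ([310.7, 185.7], 21)]
green []
red [([325.0, 174.9], 84, [0.481, 0.209, 0.06]), ([326.5, 236.5], 46, [0.661, 0.112, 0.06]), ([302.6, 258.0], 50, [0.692, 0.044, 0.06])]
top 2320.5 [([317.3, 202.7], 34), ([307.4, 217.7], 32), ([293.4, 224.5], 32), ([275.1, 223.1], 37), ([256.8, 221.6], 35), ([242.4, 228.4], 32), ([232.1, 243.8], 38)]
green [([344.7, 186.7], 81, [0.621, -0.073, 0.06])]
red [([278.9, 171.2], 31, [0.657, 0.062, 0.06]), ([245.6, 186.9], 30, [0.624, 0.132, 0.06]), ([205.0, 261.6], 105, [0.472, 0.213, 0.06])]
[ 0.5836 -0.0091  0.0884] 0.0087 [ 0.5879 -0.0152  0.061 ] [0.556  0.0059 0.061 ]
[0.5579 0.0167 0.0786] 0.0216 [0.5571 0.0058 0.061 ] [0.5426 0.0348 0.061 ]
[0.5492 0.051  0.0694] 0.035 [0.5435 0.0348 0.061 ] [0.5463 0.0718 0.061 ]
[0.5533 0.0876 0.0696] 0.035 [0.5472 0.0719 0.061 ] [0.5498 0.1093 0.061 ]
[0.5523 0.1171 0.0782] 0.02 [0.5509 0.1089 0.061 ] [0.5362 0.1379 0.061 ]
[0.5346 0.1386 0.0867] 0.0057 [0.5375 0.1381 0.061 ] [0.5057 0.159  0.061 ]Traceback (most recent call last):
  File "meas.py", line 30, in <module>
    A=Q-Q.mean(0);B=LL;H=B.T@A;th=np.arctan2(H[0,1]-H[1,0],H[0,0]+H[1,1])
                         ~~~^~
ValueError: matmul: Input operand 1 has a mismatch in its core dimension 0, with gufunc signature (n?,k),(k,m?)->(n?,m?) (size 6 is different from 7)
```

```bash
sed -i 's/    R=\[\]/    g=d["scene"]["img"].min(2).astype(float)[225:238,244:259];w=np.clip(g-150,0,None);Y,X=np.mgrid[225:238,244:259];P["scene"].insert(0,np.array([(X*w).sum(),(Y*w).sum()])\/w.sum());print(P["scene"][0])\n    R=[]/' meas.py; python3 meas.py | tail -16
```

```text
[251.12656328 229.997999  ]
[ 0.5877 -0.0153  0.0616] 0.0003 [ 0.5879 -0.0152  0.061 ] [ 0.5871 -0.0152  0.061 ]
[0.5569 0.0057 0.0618] 0.0003 [0.5571 0.0058 0.061 ] [0.556  0.0059 0.061 ]
[0.5433 0.0347 0.0616] 0.0003 [0.5435 0.0348 0.061 ] [0.5426 0.0348 0.061 ]
[0.547  0.0717 0.0616] 0.0004 [0.5472 0.0719 0.061 ] [0.5463 0.0718 0.061 ]
[0.5508 0.1088 0.0619] 0.0001 [0.5509 0.1089 0.061 ] [0.5498 0.1093 0.061 ]
[0.5372 0.1377 0.0618] 0.0008 [0.5375 0.1381 0.061 ] [0.5362 0.1379 0.061 ]
[0.5064 0.1587 0.0616] 0.0003 [0.5066 0.1589 0.061 ] [0.5057 0.159  0.061 ]
yaw 25.026409920607108 c [0.54705145 0.07172202] res mm [0.1 0.  0.1 0.1 0.1 0.  0. ]
[[0.5877, -0.0153], [0.5569, 0.0057], [0.5434, 0.0347], [0.5471, 0.0717], [0.5507, 0.1088], [0.5372, 0.1378], [0.5064, 0.1587]]
yaw -154.9735900793929 c [0.54705145 0.07172202] res mm [0.1 0.  0.1 0.1 0.1 0.  0. ]
[[0.5877, -0.0153], [0.5569, 0.0057], [0.5434, 0.0347], [0.5471, 0.0717], [0.5507, 0.1088], [0.5372, 0.1378], [0.5064, 0.1587]]
yaw 25.00184863302771 c [0.54723883 0.07189545] res mm [0.1 0.1 0.1 0.  0.  0.2 0.1]
[[0.5878, -0.0151], [0.5571, 0.0059], [0.5435, 0.0349], [0.5472, 0.0719], [0.5509, 0.1089], [0.5374, 0.1379], [0.5067, 0.1589]]
yaw -154.99815136697228 c [0.54723883 0.07189545] res mm [0.1 0.1 0.1 0.  0.  0.2 0.1]
[[0.5878, -0.0151], [0.5571, 0.0059], [0.5435, 0.0349], [0.5472, 0.0719], [0.5509, 0.1089], [0.5374, 0.1379], [0.5067, 0.1589]]
```

Run:
```python
import pickle,cv2,numpy as np
d=pickle.load(open("c0.pkl","rb"))
cv2.imwrite("pics/crop.png",cv2.resize(d["scene"]["img"][150:300,175:380,::-1],None,fx=3.8,fy=3.8,interpolation=2))
```

```text
(no output)
```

View pics/crop.png

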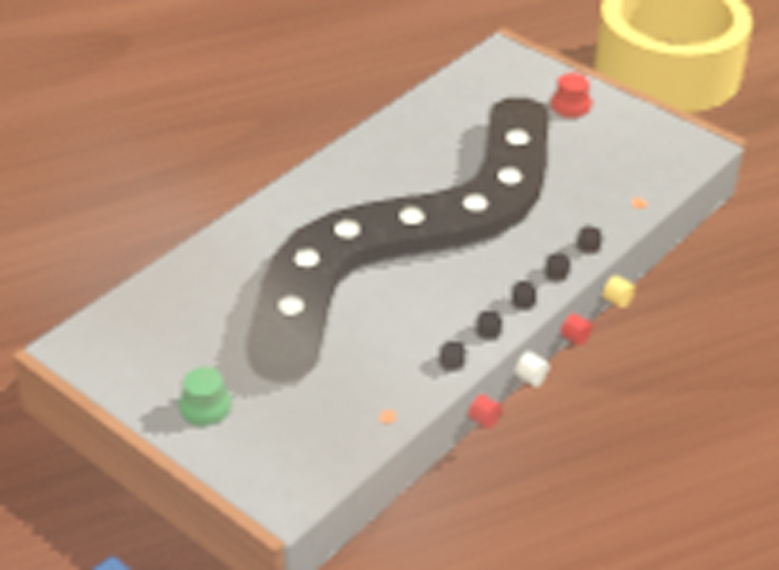

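The marks fit to 0.1 mm, z ≈ 61.6 mm against the stated 61 mm, and case yaw is 25°. Mark 1, beside green, is at (0.5877,-0.0152). Mark 7, beside red, is at (0.5065,0.1588). The jaw axis already lies within 6° of the case's long axis, so no turn is needed. I'll move above mark 1 while closing.

>>> drive_tool([
  [0,0,0,0.03,0.045,0,1],
  [0,0,0,0.06,0.09,0,1],
  [0,0,0,0.09,0.135,0,1],
  [0,0,0,0.12,0.18,0,1],
  [0,0,0,0.15,0.225,0,1],
])

```text
clock: 0.72
ee_pos: [0.3577, -0.363, 0.2225]
tcp_rot: [0.986, 0.168, -0.0, -0.0]
force: [1.2, -0.4, 0.5]
width: 0.0411
```

>>> drive_tool([
  [0,0,0,0.03,0.045,0,1],
  [0,0,0,0.06,0.09,0,1],
  [0,0,0,0.09,0.135,0,1],
  [0,0,0,0.12,0.18,0,1],
  [0,0,0,0.15,0.225,0,1],
])

```text
clock: 1.35
ee_pos: [0.5077, -0.1382, 0.2225]
tcp_rot: [0.986, 0.168, -0.0, 0.0]
force: [1.4, -0.6, 0.6]
width: 0.0006
```

>>> drive_tool([
  [0,0,0,0.03,0.045,0,1],
  [0,0,0,0.06,0.09,-0.03,1],
  [0,0,0,0.081,0.124,-0.06,1],
  [0,0,0,0.081,0.124,-0.1,1],
  [0,0,0,0.081,0.124,-0.1,1],
])

```text
clock: 1.98
ee_pos: [0.5857, -0.0155, 0.1195]
tcp_rot: [0.986, 0.169, -0.003, -0.001]
force: [-0.0, -0.4, -0.4]
width: 0.0006
```

Run:
```python
from rig import monitor,cams
import cv2
for n in("scene","top"):
    c=cams.get_image(n)
    cv2.imwrite(f"pics/{n}1.png",c["img"][:,:,::-1])
o=monitor.get_obs();print(o["ee_pos"],o["force"],o["joints"],o["tcp_rot"])
```

```text
[ 0.58812511 -0.01621865  0.12323004] [ 0.26462848 -0.7860594  -0.08425069] [ 0.19596719  0.47603276 -0.33567987  1.77449058  0.19062457  0.92332434
 -1.45436934] [ 9.85829891e-01  1.67747941e-01 -2.22681681e-04  7.20803703e-05]
```

View pics/scene1.png

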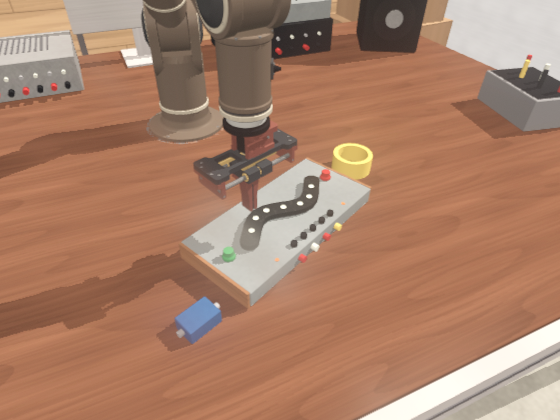

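The scene shows the closed fingertips hovering at (249,208), above mark 1, with everything else undisturbed. Now I'll descend close to the strip.

>>> drive_tool([
  [0,0,0,0,0.001,-0.025,1],
  [0,0,0,0,0.001,-0.042,1],
  [0,0,0,0,0.001,-0.052,1],
  [0,0,0,0,0.001,-0.056,1],
  [0,0,0,0,0.001,-0.056,1],
])

```text
clock: 2.7
ee_pos: [0.5883, -0.0147, 0.0669]
tcp_rot: [0.986, 0.168, 0.0, 0.0]
force: [1.1, 0.6, -0.1]
width: 0.0004
```

>>> drive_tool([
  [0,0,0,0,0,0,1],
  [0,0,0,0,0,0,1],
])

```text
clock: 2.95
ee_pos: [0.5884, -0.0146, 0.0671]
tcp_rot: [0.986, 0.168, 0.0, 0.0]
force: [1.0, -0.8, 0.8]
width: 0.0003
```

>>> drive_tool([
  [0,0,0,0,0,-0.003,1],
  [0,0,0,0,0,-0.005,1],
  [0,0,0,0,0,-0.007,1],
  [0,0,0,0,0,-0.008,1],
  [0,0,0,0,0,-0.008,1],
])

```text
clock: 3.58
ee_pos: [0.5881, -0.0147, 0.0587]
tcp_rot: [0.986, 0.168, -0.0, 0.0]
force: [-1.3, 0.2, 2.0]
width: 0.0001
```

>>> drive_tool([
  [0,0,0,0,0,0,1],
])

```text
clock: 3.7
ee_pos: [0.5881, -0.0147, 0.0587]
tcp_rot: [0.986, 0.168, 0.0, 0.0]
force: [-0.9, -0.1, 2.6]
width: 0.0005
```

>>> drive_tool([
  [0,0,0,0,0,-0.001,1],
  [0,0,0,0,0,-0.0015,1],
  [0,0,0,0,0,-0.0015,1],
])

```text
clock: 4.08
ee_pos: [0.5881, -0.0147, 0.0571]
tcp_rot: [0.986, 0.168, -0.0, 0.0]
force: [-1.0, -0.9, 1.8]
width: 0.0001
```

>>> drive_tool([
  [0,0,0,0,0,0,1],
])

```text
clock: 4.2
ee_pos: [0.5881, -0.0147, 0.0572]
tcp_rot: [0.986, 0.168, -0.0, 0.0]
force: [-1.5, -0.1, 2.9]
width: 0.0005
```

Fz ≈ 2.4 N at about 4 mm depth, which matches the spring data. Starting the stroke, to mark 2.

>>> drive_tool([
  [0,0,0,-0.008,0.005,0,1],
  [0,0,0,-0.016,0.01,0,1],
  [0,0,0,-0.024,0.015,0,1],
  [0,0,0,-0.031,0.021,0,1],
  [0,0,0,-0.031,0.021,0,1],
])

```text
clock: 4.82
ee_pos: [0.5558, 0.0074, 0.0571]
tcp_rot: [0.986, 0.169, -0.001, -0.0]
force: [-1.3, 1.6, 3.2]
width: 0.0004
```

>>> drive_tool([
  [0,0,0,-0.004,0.007,0,1],
  [0,0,0,-0.008,0.014,0,1],
  [0,0,0,-0.011,0.021,0,1],
  [0,0,0,-0.0135,0.029,0,1],
  [0,0,0,-0.0135,0.029,0,1],
])

```text
clock: 5.45
ee_pos: [0.5431, 0.0369, 0.0571]
tcp_rot: [0.986, 0.169, -0.0, -0.001]
force: [-1.6, 1.2, 2.7]
width: 0.0002
```

>>> drive_tool([
  [0,0,0,0.0,0.009,0,1],
  [0,0,0,0.001,0.018,0,1],
  [0,0,0,0.002,0.027,0,1],
  [0,0,0,0.0035,0.037,0,1],
  [0,0,0,0.0035,0.037,0,1],
])

```text
clock: 6.08
ee_pos: [0.5474, 0.0744, 0.0572]
tcp_rot: [0.986, 0.169, 0.0, -0.001]
force: [-0.9, 2.6, 2.9]
width: 0.0006
```

>>> drive_tool([
  [0,0,0,0,0,0,1],
])

```text
clock: 6.2
ee_pos: [0.5474, 0.0734, 0.0573]
tcp_rot: [0.986, 0.169, 0.0, -0.001]
force: [-0.1, 3.1, 2.5]
width: 0.0007
```

>>> drive_tool([
  [0,0,0,0.002,0.009,0,1],
  [0,0,0,0.003,0.018,0,1],
  [0,0,0,0.004,0.027,0,1],
  [0,0,0,0.0035,0.037,0,1],
  [0,0,0,0.0035,0.037,0,1],
])

```text
clock: 6.82
ee_pos: [0.5506, 0.1114, 0.0573]
tcp_rot: [0.986, 0.169, 0.0, -0.001]
force: [-0.6, 3.2, 2.8]
width: 0.0007
```

>>> drive_tool([
  [0,0,0,-0.002,0.007,0,1],
  [0,0,0,-0.005,0.014,0,1],
  [0,0,0,-0.009,0.021,0,1],
  [0,0,0,-0.0135,0.029,0,1],
  [0,0,0,-0.0135,0.029,0,1],
])

```text
clock: 7.45
ee_pos: [0.5363, 0.1399, 0.0572]
tcp_rot: [0.986, 0.169, -0.0, -0.001]
force: [-0.9, 2.1, 2.6]
width: 0.0007
```

>>> drive_tool([
  [0,0,0,-0.008,0.006,0,1],
  [0,0,0,-0.016,0.012,0,1],
  [0,0,0,-0.023,0.016,0,1],
  [0,0,0,-0.0305,0.0205,0,1],
  [0,0,0,-0.0305,0.0205,0,1],
])

```text
clock: 8.07
ee_pos: [0.5053, 0.1596, 0.0571]
tcp_rot: [0.986, 0.169, -0.001, -0.0]
force: [-1.8, 0.1, 2.3]
width: 0.0005
```

>>> drive_tool([
  [0,0,0,0,-0.0005,0,1],
  [0,0,0,0,-0.0005,0,1],
  [0,0,0,0,-0.0005,0,1],
])

```text
clock: 8.45
ee_pos: [0.5065, 0.1583, 0.057]
tcp_rot: [0.986, 0.168, -0.0, -0.0]
force: [-1.6, 1.2, 3.3]
width: 0.0003
```

Run:
```python
from rig import monitor,cams
from h import *
import numpy as np
for n in("scene","top"):
    c=cams.get_image(n);im=c["img"]
    cv2.imwrite(f"pics/{n}2.png",im[:,:,::-1])
    hsv=cv2.cvtColor(im,cv2.COLOR_RGB2HSV)
o=monitor.get_obs();p=o["ee_pos"];print(p,o["force"],o["clock"],o["width"],"off mm",1e3*np.linalg.norm(p[:2]-[.5065,.1588]))
```

```text
[0.50657934 0.15834409 0.05707287] [-1.22204147  0.76217694  2.51873019] 8.55 0.0007155051743743876 off mm 0.4627639615650423
```

View pics/scene2.png

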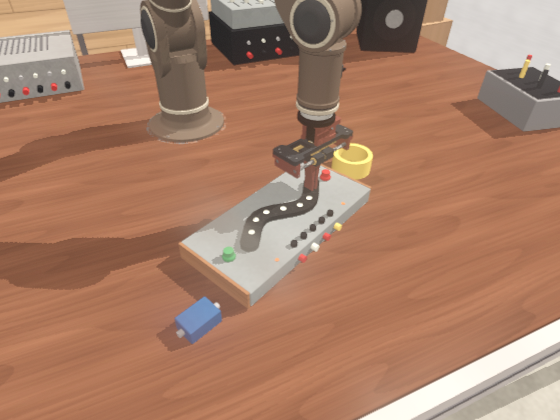

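View pics/top2.png

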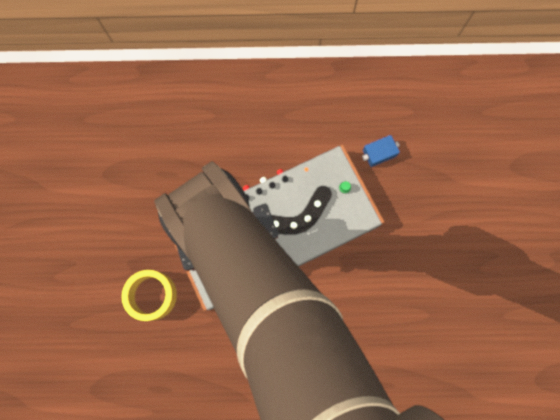

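The fingertips rest on mark 7 at scene (311,187). The red puck (326,174), green puck (229,254), tape and adapter all appear at their original pixels. Handing in now.

Run:
```python
from rig import job,monitor
print(job.close_job());o=monitor.get_obs();print(o["clock"],o["ee_pos"],o["force"])
```

```text
the job is handed in; nothing more can be done
None
the job is handed in; nothing more can be done
```

I ran the closed fingertips along the strip from mark 1, beside the green puck, to mark 7, beside the red puck. I handed the job in at about 8.5 s with the tips still resting on mark 7; no verdict is reported, so these are my own checks.

- **Finding the marks:** the two camera views agreed to under 1 mm and fitted the stated S-shape to about 0.1 mm. The marks measured about 61.7 mm high, against 61 mm in the text. My first automatic pairing was off by one because the scene view missed mark 1. I located that dot separately before moving.
- **The stroke:** at each mark the fingertips read within about 3 mm of its centre. They pressed about 4 mm deep with 2–3 N of downward force, though the force readings wander by about 1 N.
- **At the end:** the tips were 0.5 mm from mark 7 at 57.1 mm high, still about 4 mm deep and pushing with about 2.5 N.
- **Everything else:** in the last pictures, by eye, the tape roll, the adapter and both pucks had not moved. The arm hid the red puck from the top camera, so that one was checked only in the scene view.

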